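Load a check source with sprung tongs

ROBOT

A 6-joint arm with a two-finger parallel gripper is mounted at the origin on a cart in front of the work surface, level with it; the furniture and walls round the work are solid. World frame = base frame: x ahead of the robot, y to its left, z up, the work surface at z = 0. Lengths are in m, angles in rad, forces in N, time in s.
With the tool pointing down it reaches from about 0.35 to 0.85 m from the base axis. Payload 8.1 kg.
Tool frame: the origin (TCP) lies midway between the tips of the shut fingers; the grasp point (between the pads) lies 19 mm behind it; z points along the fingers, y is the direction in which the jaws open and shut (so a half turn about z gives the same grasp; the last joint's range is limited). The gripper opens to 85 mm and grips with 20 to 120 N. Pads are 22 mm wide; open, the fingers measure 114 mm over their backs; the gripper's body (76 mm by 85 mm) begins 54 mm behind the grasp point. The pads swing forward as they close: fully open they stand 13 mm farther back than shut.
Start: joints at [-1.227, 0.13, 1.488, -0, 1.523, -0.085], TCP at [0.249, -0.546, 0.231] pointing down, gripper open.
Joint ranges: [-2.96, 2.96], [-0.89, 2.26], [0.02, 2.5], [-1.34, 4.48], [0, 2.73], [-2.66, 2.66]. Speed limits (rad/s): [2.39, 2.39, 2.79, 3.14, 3.14, 3.14].

INTERFACE

Orientations are given as [roll, pitch, yaw] about the fixed x, y, z axes, in that order (R = Rz(yaw) Ry(pitch) Rx(roll)).
In Python, from bench import get_state, camera, job_done gives the robot as it stands.
- The arm moves only by the shell command python3 -m crank 'ROWS' [OPENING] [FORCE]. ROWS is JSON, a list of rows, each a list of 2 entries, a list of its own where there are three numbers: the shift along the tool's x, y, z in mm, then the turn, a rotation vector about the tool's x, y, z in degrees. In form: [[[dx, dy, dz], [ax, ay, az]], ...]. A call has 1 to 20 rows; each row is the pose to reach, as a shift and turn from the pose commanded when the call began, along the tool's axes at that moment; what a row does not reach only later rows make up. A row lasts 1/12 s, in which the tool goes at most 41.7 mm and 7.16 degrees, less where a joint would pass 70% of its speed; a pose out of reach is approached as far as the arm can. A call with a gripper value outside its range is refused whole. OPENING is the gripper's target within -1 to 1 (fully open at 1, half-way at 0, shut at -1), set as the call begins (- or left out, the last holds). The fingers move at their own pace and stop on an object; FORCE is the grip in N (left out, the last holds). Time passes only in rows, so rows that repeat a pose let the fingers close. It gives the time, the measured TCP pose, the force and the opening at its end, in the units of the state.
- get_state(): the state, without advancing time (a new reading comes with each control period).
- camera(name): name is "scene" or "top" or "wrist"; returns a dict with "img" (480x640x3 uint8, blue, green, red), "mtx" (3x3 intrinsics, pixels), "position" and "orientation" of the camera in the world. Camera axes: x right, y up, looking along -z (the intrinsics and any distortion apply to the point x, -y, -z); pixel columns grow to the right and rows downward; lengths in m; the calibration is good to about 2 mm. A picture is of the moment at which its call begins. There is no depth.
- job_done(): hands the job in, once; it reports no verdict.
The state is a dict: "time": time; "joint_pos": joint angles; "joint_vel": joint speeds; "joint_efforts": joint torques, N m; "tcp_pos": TCP position; "eef_rot": TCP orientation; "wrist_force": force on the tool from outside, world axes, zero at the start; "wrist_torque": the same for the moment, N m; "width": finger opening in m.
Only numpy, scipy, OpenCV 4.12 (cv2) and the standard library are available. Lean on these libraries where they do the work, as an engineer would, in place of code of your own. Each camera call takes 0.05 s, during which the arm holds its last target. There are 200 camera calls.

TASK

Take the red-gripped tongs from their stand and use only them, never the gripper's own fingers, to move the yellow-topped source capsule from the rack into the well of the dark steel source holder. Feel for the seat at the bottom, whose height is set differently each time, and press the capsule home on it with a gentle steady push of about 10 N, held for a moment; then let it go there and put the tongs back upright in their stand. Leave the blue and green capsules in the rack.

Things in the scene. Friction and masses are not known exactly. Their poses are not given: they have to be found in the camera images.
- tongs: Steel spring tongs with red grips, 111 mm tall, 80 g, upright in the stand, jaws down. Origin: midway between the jaws at sole level; z up, y the line along which the arms close, x across. Two sprung arms hang from a bridge at the top (18 x 30 mm, z = 101 to 111 mm). V jaws, 10 mm high, self-centring; open they leave about 20 mm between them and measure 18 mm in x, 42 mm in y outside.
- tongs_grip (a point): Midway between the red ribbed grip pads (each 20 mm wide in x, 40 mm high), 70 mm above the tongs' origin. Here the tongs measure 48 mm in y open and about 42 mm with the jaws shut on an 8 mm stem. Each pad pushes outward with about 6 N open, 11 N shut: squeezing them 1 to 2 mm together holds the tongs with open jaws; jaws move 3 times as far as pads.
- tongs_a (a joint): Angle of one tong arm (the other mirrors it): 0 open, about 0.087 rad with the jaws shut on an 8 mm stem, 0.115 at most; springs open it.
- stand: Grey fixed stand, base 70 x 90 x 8 mm, with an open rectangular pocket (inside 22 mm in x, 45 mm in y) with walls 28 mm high and a flared black mouth 42 mm above the worktop. Origin: centre of the underside, z up. The tongs' jaws stand on the pocket floor, 8 mm above the origin, the tongs' axes along the stand's.
- rack: Fixed light grey block 50 x 150 x 24 mm with three wells in a row along its y axis, 45 mm apart, each 19 mm wide, floors 10 mm above the underside. Origin: centre of the underside.
- yellow_capsule: The capsule to move, 40 g, 43 mm tall, origin at the centre of its underside, z up: steel foot flange 16 mm in diameter, bevelled below; waist 12.6 mm (z = 4 to 20 mm); collar 16 mm (z = 20 to 24 mm); stem 8 mm in diameter (z = 24 to 38 mm); yellow head 12 mm (z = 38 to 43 mm). The tongs' jaws fit round the stem between collar and head. It stands in one of the rack's wells.
- blue_capsule: The same with a blue head and band; stays in its rack well.
- green_capsule: The same with a green head and band; stays in its rack well.
- holder: Fixed dark steel block 64 x 64 x 40 mm on a white disc; in its middle one well 18 mm in diameter, bevelled 3 mm at the mouth. Origin: centre of the underside, z up. Two sprung balls 36 mm above the underside stop the capsule's foot until it is pushed past them (about 4 to 8 N). The well's rigid seat is screw-adjusted, 19 to 30 mm above the underside, not measured; over 25 N damages it.

How it is judged:
By the outcome, as a careful person would: the job done as asked, in the order asked, and still so for the second after the job is handed in, with the robot touching nothing.
It also fails if it takes over 61 s, if anything falls off the work surface, if the arm or the gripper's body presses on something with over 40 N, if the wrist force passes 120 N, or if a joint passes its speed limit or range.

## Working session

There is one attempt and no reset: what is moved stays moved. The work goes in short steps, Python scripts to look and compute and a shell command to move; the robot and the scene stay as the last step left them, time stands still between calls to the robot, and variables do not carry over. Pictures are saved under pics/ and viewed, about 8 in all and at most 12, crops included, and the job is handed in when it is done.

```bash
mkdir -p pics; cat > h.py <<'E'
import numpy as np, cv2
from scipy.spatial.transform import Rotation as R
from bench import get_state, camera, job_done
def look(name,fn=None):
    c=camera(name)
    if fn: cv2.imwrite('pics/'+fn,c['img'])
    np.savez('cam_'+name+'.npz',img=c['img'],mtx=c['mtx'],p=c['position'],o=c['orientation'])
    return c
def load(name): return np.load('cam_'+name+'.npz')
def rot(o):
    o=np.array(o)
    return o if o.shape==(3,3) else (R.from_euler('xyz',o).as_matrix() if o.size==3 else R.from_quat(o).as_matrix())
def ray(c,u,v):
    K=c['mtx'];d=np.array([(u-K[0,2])/K[0,0],-(v-K[1,2])/K[1,1],-1]);return rot(c['o'])@d
def at_z(c,u,v,z):
    d=ray(c,u,v);p=c['p'];return p+d*(z-p[2])/d[2]
def proj(c,X):
    q=rot(c['o']).T@(np.array(X)-c['p']);K=c['mtx'];return K[0,0]*q[0]/-q[2]+K[0,2],-K[1,1]*q[1]/-q[2]+K[1,2]
def totool(tgt):
    s=get_state();return rot(s['eef_rot']).T@(np.array(tgt)-s['tcp_pos'])*1000
E
python3 - <<'E'
from h import *
c=look('top','top0.png');print({k:v for k,v in c.items() if k!='img'})
c=look('scene','scene0.png');print({k:v for k,v in c.items() if k!='img'})
print(get_state())
E
```

```text
{'mtx': array([[494.59101194,   0.        , 314.28436574],
       [  0.        , 494.59101194, 245.33756942],
       [  0.        ,   0.        ,   1.        ]]), 'position': array([ 0.42942494, -0.00750296,  1.02045666]), 'orientation': array([ 0.08307038,  0.01785788, -1.5868305 ])}
{'mtx': array([[433.01527134,   0.        , 328.66549611],
       [  0.        , 433.01527134, 235.54003062],
       [  0.        ,   0.        ,   1.        ]]), 'position': array([0.1978792 , 0.43535099, 0.75450068]), 'orientation': array([ 0.67919849,  0.00405847, -2.51177847])}
{'time': 0.1, 'joint_pos': array([-1.22737888e+00,  1.31140699e-01,  1.48915049e+00, -1.00149731e-05,
        1.52301179e+00, -8.53782978e-02]), 'joint_vel': array([-0.00060125, -0.00137039, -0.00133529, -0.00014141, -0.00119661,
        0.0003514 ]), 'joint_efforts': array([ 8.30360714e-04, -5.70948887e+01, -5.01942873e+01, -1.50585242e-04,
        8.22758971e-03, -2.03935101e-04]), 'tcp_pos': array([ 0.24932747, -0.54520038,  0.23032737]), 'eef_rot': array([-3.13988771e+00, -1.35880895e-04,  4.28796118e-01]), 'wrist_force': array([-0.39209655, -0.03335125,  0.05889026]), 'wrist_torque': array([-0.00594551,  0.00763336,  0.02772477]), 'width': 0.08571180037599693}
```

View pics/top0.png

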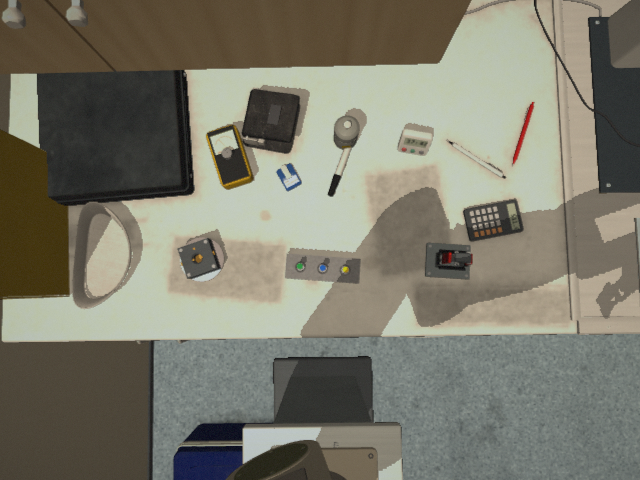

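View pics/scene0.png

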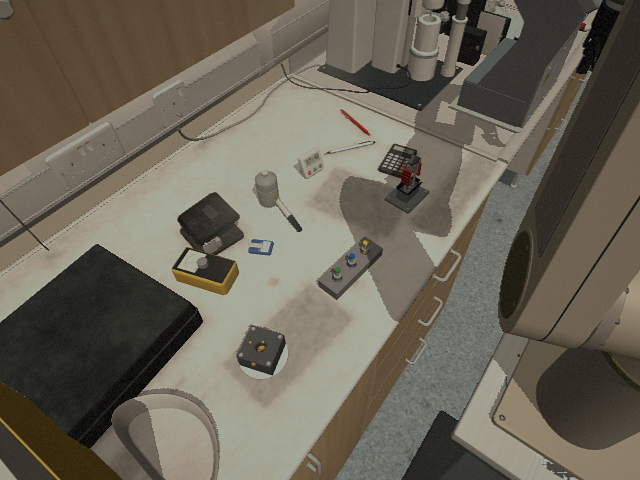

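```bash
python3 - <<'E'
from h import *
im=load('top')['img']
def cr(x,y,w,h,s=6): return cv2.resize(im[y:y+h,x:x+w],None,fx=s,fy=s,interpolation=cv2.INTER_CUBIC)
a=np.hstack([cr(418,232,66,50),cr(168,230,66,50)]);b=cr(270,240,132,50)
cv2.imwrite('pics/m.png',np.vstack([a,b]))
E
```

```text
(no output)
```

View pics/m.png

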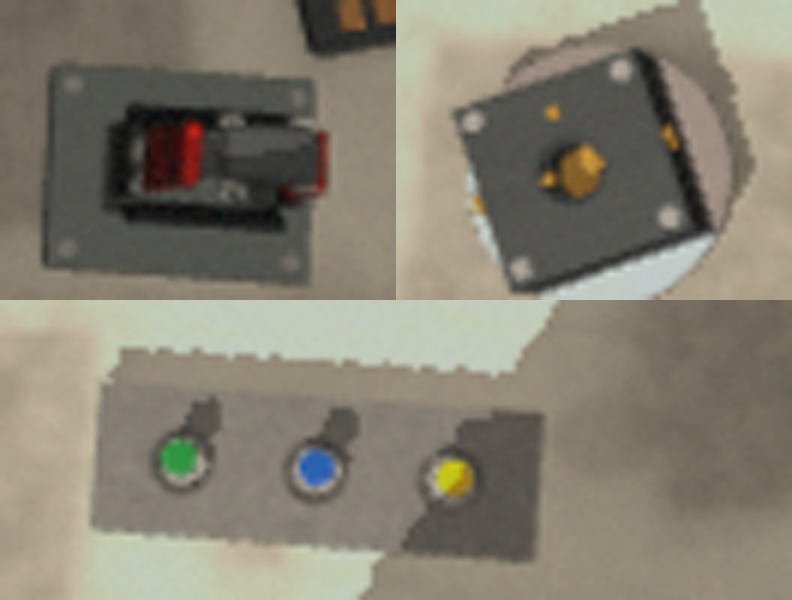

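```bash
python3 - <<'E'
from h import *
c=load('top')
def m(l,z): return np.array([at_z(c,u,v,z) for u,v in l])
for n,z,l in [('stand',.008,[(426.7,242.8),(470.5,245.3),(469.3,279.5),(425.2,276.5)]),('holder',.04,[(177.5,248),(208.7,238.3),(221,269),(187.3,278.3)]),('rack',.024,[(287,253.8),(360.8,258.7),(359.2,283.3),(285.3,278)])]:
    q=m(l,z)[:,:2]; e=q[1]-q[0]+q[2]-q[3]
    print(n,q.mean(0).round(4),[round(np.linalg.norm(q[i]-q[(i+1)%4]),4) for i in range(4)],'yaw of -y edge as y-axis',np.degrees(np.arctan2(-e[1],-e[0]))-90)
print(m([(300,266.2),(322.8,267.8),(345.7,269.7)],.053).round(4))
print(m([(300.3,267),(322.7,268.3),(345,270)],.024).round(4))
print('bridge',proj(c,[*m([(448,261)],0.008)[0][:2],.119]))
E
```

```text
stand [ 0.4772 -0.2627] [np.float64(0.0892), np.float64(0.0698), np.float64(0.0893), np.float64(0.069)] yaw of -y edge as y-axis -4.574442717517115
holder [0.4893 0.2397] [np.float64(0.0652), np.float64(0.0665), np.float64(0.0694), np.float64(0.064)] yaw of -y edge as y-axis 15.390901975284379
rack [ 0.4657 -0.0079] [np.float64(0.1492), np.float64(0.0495), np.float64(0.1488), np.float64(0.0489)] yaw of -y edge as y-axis -4.905081975642048
[[ 0.4698  0.0371  0.053 ]
 [ 0.4659 -0.0075  0.053 ]
 [ 0.4614 -0.0521  0.053 ]]
[[ 0.4694  0.0379  0.024 ]
 [ 0.466  -0.0072  0.024 ]
 [ 0.4618 -0.052   0.024 ]]
bridge (np.float64(463.3774156667367), np.float64(257.8570415632358))
```

Top view: stand at about (448,261), yellow capsule head at (345.7,269.7), holder at (199,258). I'll go above the tongs and look from there.

```bash
python3 - <<'E'
from h import *
print(totool([.4772,-.2627,.21]))
E
```

```text
[ 324.69670965 -162.1458113    20.64797273]
```

```bash
python3 -m crank '[[[80,-40,0],[0,0,7]],[[160,-80,5],[0,0,14]],[[240,-120,10],[0,0,21]],[[290,-145,16],[0,0,29.2]],[[325,-162,20],[0,0,29.2]],[[325,-162,20],[0,0,29.2]],[[325,-162,20],[0,0,29.2]],[[325,-162,20],[0,0,29.2]],[[325,-162,20],[0,0,29.2]],[[325,-162,20],[0,0,29.2]],[[325,-162,20],[0,0,29.2]],[[325,-162,20],[0,0,29.2]],[[325,-162,20],[0,0,29.2]],[[325,-162,20],[0,0,29.2]]]' 1
python3 - <<'E'
from h import *
c=look('wrist','w0.png');print({k:v for k,v in c.items() if k!='img'})
print(get_state()['tcp_pos'],get_state()['eef_rot'])
c=load('wrist')
for X in [[.4772,-.2627,.119],[.4772,-.2627,.008]]: print(proj(c,X))
E
```

```text
time: 1.27
tcp_pos: [0.477, -0.2644, 0.2113]
eef_rot: [3.141, 0.0, -0.083]
wrist_force: [-0.1, 0.7, 0.8]
width: 0.0854
{'mtx': array([[364.24127201,   0.        , 310.46309303],
       [  0.        , 364.24127201, 237.40783726],
       [  0.        ,   0.        ,   1.        ]]), 'position': array([ 0.5435785 , -0.26991851,  0.35288979]), 'orientation': array([-2.71208417e-01, -6.85082459e-04, -1.65401902e+00])}
[ 0.47702749 -0.26437876  0.21136462] [ 3.14141073e+00  1.63635058e-05 -8.28642270e-02]
(np.float64(307.7136482691505), np.float64(239.88065698217468))
(np.float64(308.47424813078436), np.float64(208.19353047761473))
```

View pics/w0.png

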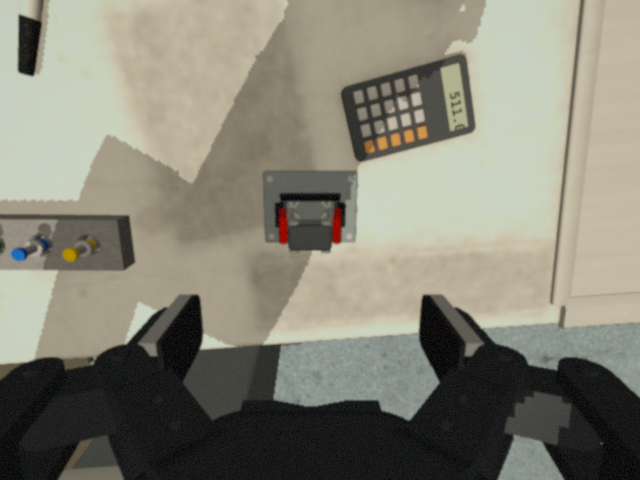

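The bridge shows at (310.5,238) and the base spans columns 263–357, centred at 310. Both line up with the finger midline at 310.5. The wrist camera puts the stand about 1.5 mm further out in x, so I'll shift 1 mm and descend.

```bash
python3 -m crank '[[[1,0,35],[0,0,0]],[[1,0,70],[0,0,0]],[[1,0,105],[0,0,0]],[[1,0,135],[0,0,0]],[[1,0,150],[0,0,0]],[[1,0,154],[0,0,0]],[[1,0,154],[0,0,0]],[[1,0,154],[0,0,0]],[[1,0,154],[0,0,0]]]' 
python3 -m crank '[[[0,0,0],[0,0,0]],[[0,0,0],[0,0,0]],[[0,0,0],[0,0,0]],[[0,0,0],[0,0,0]],[[0,0,0],[0,0,0]],[[0,0,0],[0,0,0]]]' 0.2 20
```

```text
time: 2.07
tcp_pos: [0.4799, -0.2645, 0.0595]
eef_rot: [3.14, -0.003, -0.081]
wrist_force: [0.3, -0.9, 0.0]
width: 0.0852
time: 2.57
tcp_pos: [0.4788, -0.2634, 0.0574]
eef_rot: [3.141, -0.0, -0.081]
wrist_force: [0.0, -0.7, 0.5]
width: 0.0516
```

```bash
python3 -m crank '[[[0,0,0],[0,0,0]],[[0,0,0],[0,0,0]],[[0,0,0],[0,0,0]],[[0,0,0],[0,0,0]]]' 0.085 20
python3 - <<'E'
from h import *
c=look('wrist');cv2.imwrite('pics/w1.png',c['img'])
print(get_state()['tcp_pos'],get_state()['wrist_force'],get_state()['width'])
E
```

```text
time: 2.9
tcp_pos: [0.4789, -0.2632, 0.0575]
eef_rot: [-3.142, -0.0, -0.081]
wrist_force: [0.0, 0.6, 4.1]
width: 0.0464
[ 0.47892278 -0.26325159  0.05755253] [-0.98147184  0.73593302  4.37999415] 0.04654375032336592
```

View pics/w1.png

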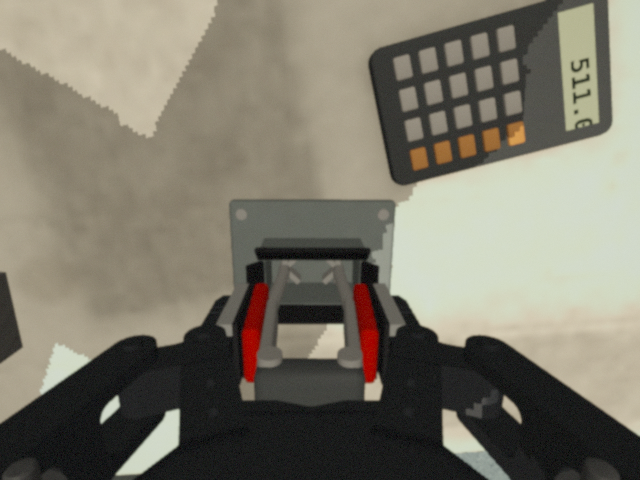

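```bash
python3 -m crank '[[[0,0,-5],[0,0,0]],[[0,0,-15],[0,0,0]],[[0,0,-30],[0,0,0]],[[0,0,-45],[0,0,0]],[[0,0,-60],[0,0,0]],[[0,0,-66],[0,0,0]],[[0,0,-66],[0,0,0]],[[0,0,-66],[0,0,0]],[[-2,-13,-66],[0,0,0]],[[-6,-38,-66],[0,0,0]],[[-10,-64,-66],[0,0,0]],[[-14,-90,-66],[0,0,0]],[[-18,-115,-66],[0,0,0]],[[-22,-140,-66],[0,0,0]],[[-26,-166,-66],[0,0,0]],[[-29,-187,-66],[0,0,0]],[[-32,-202,-66],[0,0,0]],[[-32.5,-208.5,-66],[0,0,0]],[[-32.5,-208.5,-66],[0,0,0]],[[-32.5,-208.5,-66],[0,0,0]]]'
python3 -m crank '[[[0,0,0],[0,0,0]],[[0,0,0],[0,0,0]],[[0,0,0],[0,0,0]]]'
python3 - <<'E'
from h import *
c=look('wrist');cv2.imwrite('pics/w2.png',c['img']);t=look('top');look('scene')
s=get_state();print(s['tcp_pos'],s['eef_rot'],s['wrist_force'],s['width'])
w=load('wrist');print([proj(w,[.4614,-.0521,.053]),proj(w,[.4614,-.0521,.034])])
E
```

```text
time: 4.62
tcp_pos: [0.4628, -0.0528, 0.1227]
eef_rot: [3.141, 0.001, -0.08]
wrist_force: [-0.4, 0.3, 0.2]
width: 0.0465
time: 4.87
tcp_pos: [0.4632, -0.0536, 0.1232]
eef_rot: [3.141, 0.0, -0.082]
wrist_force: [-0.2, -0.3, 0.1]
width: 0.0471
[ 0.46317989 -0.05333217  0.12327789] [ 3.14155607e+00  3.01947362e-05 -8.16884705e-02] [-0.32144809  0.33952503 -0.44174864] 0.0464564078298034
[(np.float64(308.00550984306614), np.float64(252.90543474567178)), (np.float64(308.1755926390116), np.float64(244.0274225247112))]
```

View pics/w2.png

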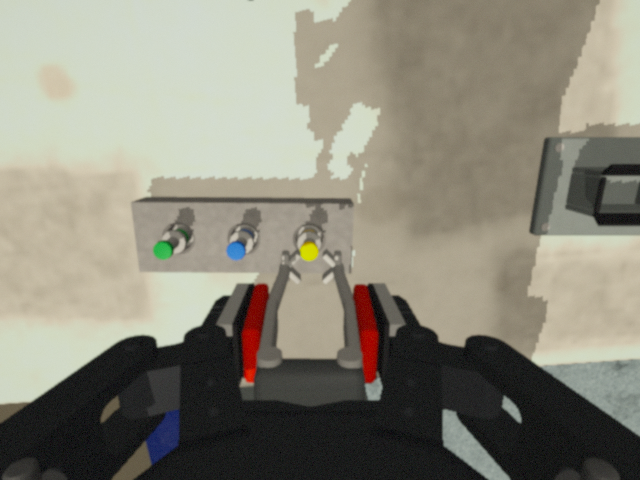

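```bash
python3 -m crank '[[[0.4,-0.6,8],[0,0,0]],[[0.4,-0.6,16],[0,0,0]],[[0.4,-0.6,20],[0,0,0]],[[0.4,-0.6,24],[0,0,0]],[[0.4,-0.6,28],[0,0,0]],[[0.4,-0.6,32],[0,0,0]],[[0.4,-0.6,36],[0,0,0]],[[0.4,-0.6,38],[0,0,0]],[[0.4,-0.6,38],[0,0,0]],[[0.4,-0.6,38],[0,0,0]],[[0.4,-0.6,38],[0,0,0]],[[0.4,-0.6,38],[0,0,0]]]'
python3 - <<'E'
from h import *
look('wrist');look('scene');look('top')
s=get_state();print(s['tcp_pos'],s['wrist_force'],s['width'])
w=load('wrist')['img'];sc=load('scene')
u,v=map(int,proj(sc,[.4615,-.052,.06]));print(u,v)
a=cv2.resize(w[200:400,220:400],None,fx=2.2,fy=2.2,interpolation=cv2.INTER_CUBIC)
b=cv2.resize(sc['img'][v-40:v+40,u-40:u+40],(440,440),interpolation=cv2.INTER_CUBIC)
cv2.imwrite('pics/m2.png',np.hstack([a,b][:2]) if 0 else np.hstack([a[:440],b]))
E
```

```text
time: 6.02
tcp_pos: [0.4639, -0.0523, 0.0856]
eef_rot: [3.142, -0.001, -0.081]
wrist_force: [-1.4, -0.4, -0.1]
width: 0.0464
[ 0.46378252 -0.05230825  0.08554518] [-0.06578375  0.88740984 -1.10692213] 0.046178562096335175
366 239
```

View pics/m2.png

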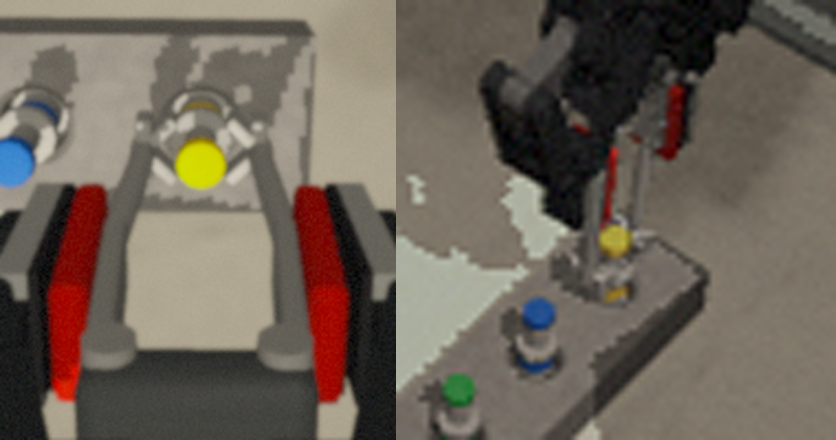

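```bash
python3 -m crank '[[[0,0,0],[0,0,0]],[[0,0,0],[0,0,0]],[[0,0,0],[0,0,0]],[[0,0,0],[0,0,0]],[[0,0,0],[0,0,0]],[[0,0,0],[0,0,0]]]' -1 35
python3 -m crank '[[[0,0,-4],[0,0,0]],[[0,0,-12],[0,0,0]],[[0,0,-22],[0,0,0]],[[0,0,-34],[0,0,0]],[[0,0,-46],[0,0,0]],[[0,0,-56],[0,0,0]],[[0,0,-60],[0,0,0]],[[0,0,-60],[0,0,0]],[[0,0,-60],[0,0,0]],[[0,0,-60],[0,0,0]]]'
python3 - <<'E'
from h import *
look('wrist');look('scene');look('top')
s=get_state();print(s['tcp_pos'],s['wrist_force'],s['width'])
w=load('wrist')['img'];sc=load('scene')
u,v=map(int,proj(sc,[.4615,-.052,.1]));print(u,v)
a=cv2.resize(w[200:400,220:400],None,fx=2.2,fy=2.2,interpolation=cv2.INTER_CUBIC)
b=cv2.resize(sc['img'][v-40:v+40,u-40:u+40],(440,440),interpolation=cv2.INTER_CUBIC)
cv2.imwrite('pics/m3.png',np.hstack([a[:440],b]))
p=s['tcp_pos'];print('to holder',totool([p[0]+.4893-.4616,p[1]+.2397+.0521,p[2]]))
E
```

```text
time: 6.67
tcp_pos: [0.4637, -0.0523, 0.0854]
eef_rot: [-3.142, -0.0, -0.081]
wrist_force: [0.3, 0.3, -0.2]
width: 0.0404
time: 7.5
tcp_pos: [0.4632, -0.0522, 0.1447]
eef_rot: [-3.141, 0.001, -0.081]
wrist_force: [0.7, -0.9, -2.5]
width: 0.041
[ 0.4630412  -0.05216532  0.14447629] [-0.34178275 -0.10794879 -0.85544222] 0.04088126227032013
367 227
to holder [ 4.05004160e+00 -2.93083817e+02  5.83135669e-02]
```

View pics/m3.png

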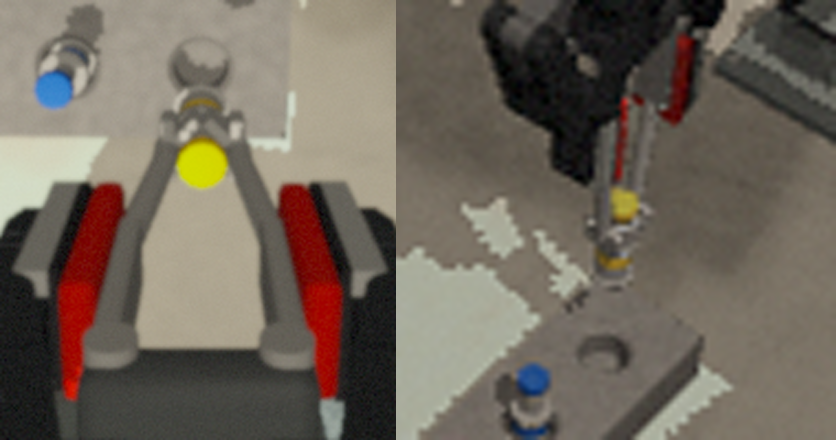

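Capsule held upright by the tongs and clear of the rack. Moving above the holder.

```bash
python3 -m crank '[[[0,-8,0],[0,0,0]],[[0,-24,0],[0,0,0]],[[1,-48,0],[0,0,0]],[[1,-74,0],[0,0,0]],[[1,-100,0],[0,0,0]],[[2,-126,0],[0,0,0]],[[2,-152,0],[0,0,0]],[[3,-178,0],[0,0,0]],[[3,-204,0],[0,0,0]],[[3,-230,0],[0,0,0]],[[4,-254,0],[0,0,0]],[[4,-272,0],[0,0,0]],[[4,-284,0],[0,0,0]],[[4,-291,0],[0,0,0]],[[4,-293,0],[0,0,0]],[[4,-293,0],[0,0,0]],[[4,-293,0],[0,0,0]],[[4,-293,0],[0,0,0]],[[4,-293,0],[0,0,0]]]'
python3 - <<'E'
from h import *
look('wrist');look('scene');look('top')
s=get_state();print(s['tcp_pos'],s['wrist_force'],s['width'])
w=load('wrist');print(w['p'],proj(w,[.4893,.2397,.04]))
a=cv2.resize(w['img'][160:340,200:420],None,fx=3.5,fy=3.3,interpolation=cv2.INTER_CUBIC)
cv2.imwrite('pics/m4.png',a)
E
```

```text
time: 9.23
tcp_pos: [0.4914, 0.2386, 0.1453]
eef_rot: [3.141, -0.0, -0.082]
wrist_force: [0.6, -0.9, -1.7]
width: 0.041
[0.49133343 0.23897581 0.1453681 ] [ 0.89981653 -0.04952432 -1.33223343] 0.04058483236341088
[0.55793663 0.2331247  0.28694484] (np.float64(308.96826988594717), np.float64(237.86973431706053))
```

View pics/m4.png

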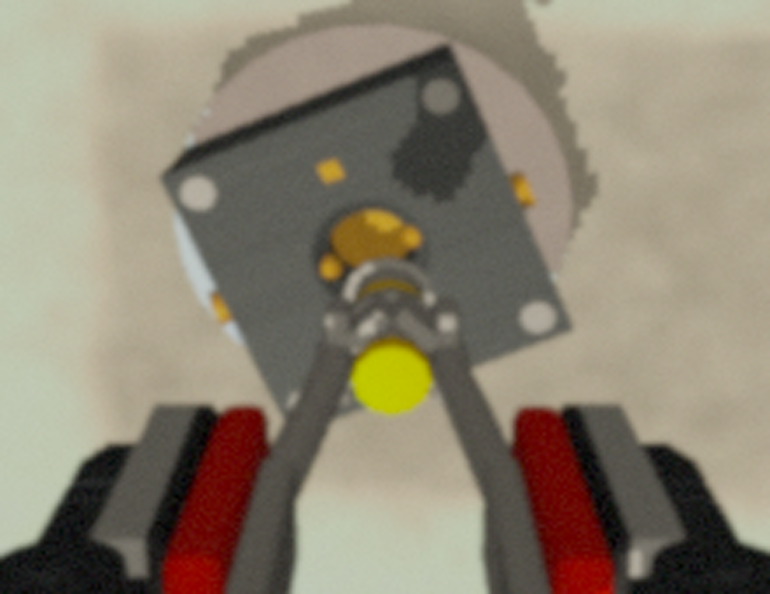

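```bash
python3 -m crank '[[[-0.8,-2,0],[0,0,0]],[[-0.8,-3.8,0],[0,0,0]],[[-0.8,-3.8,5],[0,0,0]],[[-0.8,-3.8,11],[0,0,0]],[[-0.8,-3.8,17],[0,0,0]],[[-0.8,-3.8,22],[0,0,0]],[[-0.8,-3.8,25],[0,0,0]],[[-0.8,-3.8,26],[0,0,0]],[[-0.8,-3.8,26],[0,0,0]],[[-0.8,-3.8,26],[0,0,0]],[[-0.8,-3.8,26],[0,0,0]]]'
python3 - <<'E'
from h import *
look('wrist');look('scene');look('top')
s=get_state();print(s['tcp_pos'],s['wrist_force'],s['width'])
w=load('wrist')['img'];sc=load('scene')
u,v=map(int,proj(sc,[.49,.243,.06]));print(u,v)
a=cv2.resize(w[180:360,220:400],(440,440),interpolation=cv2.INTER_CUBIC)
b=cv2.resize(sc['img'][v-40:v+40,u-40:u+40],(440,440),interpolation=cv2.INTER_CUBIC)
cv2.imwrite('pics/m5.png',np.hstack([a[:440],b]))
E
```

```text
time: 10.3
tcp_pos: [0.491, 0.2434, 0.1197]
eef_rot: [-3.141, -0.001, -0.081]
wrist_force: [-0.1, -0.9, -1.6]
width: 0.0407
[0.49098764 0.24335697 0.11964942] [ 0.07953581 -0.50349143 -1.56604328] 0.04050693168350049
259 340
```

View pics/m5.png

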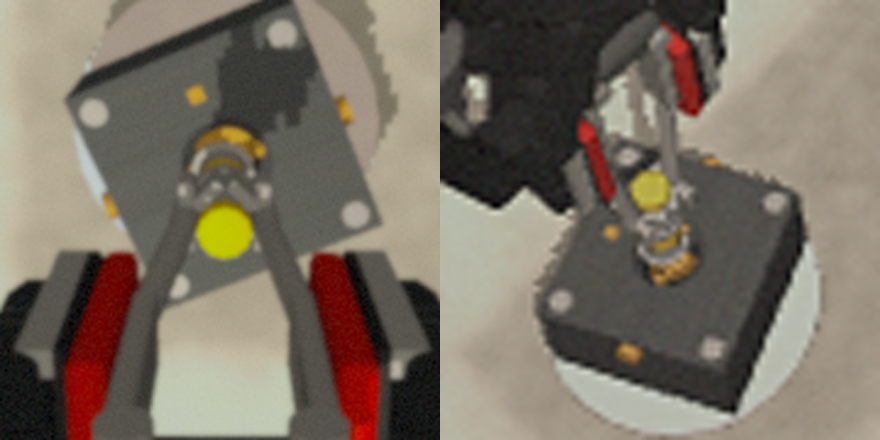

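```bash
python3 - <<'E'
from h import *
c=load('scene');U=lambda x,y:(219+(x-440)/5.5,300+y/5.5)
w=at_z(c,*U(668,252),.04);print(w, U(668,252))
for z in(.042,.0835):print(z,proj(c,[w[0],w[1],z]))
h=at_z(c,*U(652,188),.0845);print('head',h,h-w)
E
```

```text
[0.49030283 0.24290391 0.04      ] (260.45454545454544, 345.8181818181818)
0.042 (np.float64(260.3103790049405), np.float64(345.32860029806216))
0.0835 (np.float64(257.1799162364831), np.float64(334.6977168639488))
head [0.49000242 0.24212671 0.0845    ] [-0.00030041 -0.00077719  0.0445    ]
```

```bash
python3 -m crank '[[[0,0,1],[0,0,0]],[[0,0,2],[0,0,0]],[[0,0,3],[0,0,0]],[[0,0,4],[0,0,0]],[[0,0,5],[0,0,0]],[[0,0,6],[0,0,0]],[[0,0,6],[0,0,0]],[[0,0,6],[0,0,0]]]'
for i in 1 2 3 ; do :; done
python3 -m crank '[[[0,0,0.5],[0,0,0]],[[0,0,1],[0,0,0]],[[0,0,1],[0,0,0]]]'
python3 -m crank '[[[0,0,0.5],[0,0,0]],[[0,0,1],[0,0,0]],[[0,0,1],[0,0,0]]]'
python3 -m crank '[[[0,0,0.5],[0,0,0]],[[0,0,1],[0,0,0]],[[0,0,1],[0,0,0]]]'
```

```text
time: 11.12
tcp_pos: [0.4907, 0.2432, 0.1132]
eef_rot: [3.141, 0.0, -0.081]
wrist_force: [0.3, 0.9, -1.3]
width: 0.0408
time: 11.37
tcp_pos: [0.4908, 0.2433, 0.1123]
eef_rot: [-3.142, -0.0, -0.081]
wrist_force: [0.3, -0.7, -0.7]
width: 0.0405
time: 11.62
tcp_pos: [0.4907, 0.2432, 0.1112]
eef_rot: [3.141, 0.0, -0.081]
wrist_force: [0.1, -0.7, -0.9]
width: 0.0408
time: 11.87
tcp_pos: [0.4908, 0.2433, 0.1103]
eef_rot: [3.142, -0.0, -0.081]
wrist_force: [0.0, -0.8, 0.1]
width: 0.0409
```

```bash
python3 -m crank '[[[0,0,0.5],[0,0,0]],[[0,0,0.5],[0,0,0]]]' |grep -v eef
python3 -m crank '[[[0,0,0.5],[0,0,0]],[[0,0,0.5],[0,0,0]]]'|grep -v eef
python3 -m crank '[[[0,0,0.5],[0,0,0]],[[0,0,0.5],[0,0,0]]]'|grep -v eef
python3 -m crank '[[[0,0,0.5],[0,0,0]],[[0,0,0.5],[0,0,0]]]'|grep -v eef
```

```text
time: 12.03
tcp_pos: [0.4909, 0.2433, 0.1099]
wrist_force: [0.3, -0.2, 0.7]
width: 0.0406
time: 12.2
tcp_pos: [0.4909, 0.2434, 0.1095]
wrist_force: [-0.0, -0.8, 1.4]
width: 0.0411
time: 12.37
tcp_pos: [0.4909, 0.2434, 0.109]
wrist_force: [-0.1, 0.7, 2.3]
width: 0.0407
time: 12.53
tcp_pos: [0.4908, 0.2433, 0.1083]
wrist_force: [0.2, -1.2, 1.9]
width: 0.0409
```

```bash
python3 -m crank '[[[0,0,0.5],[0,0,0]],[[0,0,0.5],[0,0,0]]]' |grep -v eef
python3 -m crank '[[[0,0,0.5],[0,0,0]],[[0,0,0.5],[0,0,0]]]'|grep -v eef
python3 -m crank '[[[0,0,0.5],[0,0,0]],[[0,0,0.5],[0,0,0]]]'|grep -v eef
python3 -m crank '[[[0,0,0.5],[0,0,0]],[[0,0,0.5],[0,0,0]]]'|grep -v eef
```

```text
time: 12.7
tcp_pos: [0.4908, 0.2433, 0.1078]
wrist_force: [-0.1, -0.4, 1.5]
width: 0.0407
time: 12.87
tcp_pos: [0.4908, 0.2433, 0.1073]
wrist_force: [-0.3, 0.7, 2.3]
width: 0.0409
time: 13.03
tcp_pos: [0.4908, 0.2434, 0.1068]
wrist_force: [0.2, 0.2, 2.4]
width: 0.0409
time: 13.2
tcp_pos: [0.4906, 0.2433, 0.1061]
wrist_force: [-0.1, 0.8, 1.2]
width: 0.0412
```

```bash
python3 -m crank '[[[0,0,0.5],[0,0,0]],[[0,0,0.5],[0,0,0]]]' |grep -v eef
python3 -m crank '[[[0,0,0.5],[0,0,0]],[[0,0,0.5],[0,0,0]]]'|grep -v eef
python3 -m crank '[[[0,0,0.5],[0,0,0]],[[0,0,0.5],[0,0,0]]]'|grep -v eef
python3 -m crank '[[[0,0,0.5],[0,0,0]],[[0,0,0.5],[0,0,0]]]'|grep -v eef
```

```text
time: 13.37
tcp_pos: [0.4904, 0.2432, 0.1053]
wrist_force: [0.3, 0.6, -2.0]
width: 0.0406
time: 13.53
tcp_pos: [0.4903, 0.2431, 0.1046]
wrist_force: [-1.1, -0.6, -1.9]
width: 0.0403
time: 13.7
tcp_pos: [0.4904, 0.2431, 0.1043]
wrist_force: [-0.2, 0.4, -2.3]
width: 0.0406
time: 13.87
tcp_pos: [0.4906, 0.2432, 0.1041]
wrist_force: [0.6, -0.7, -0.9]
width: 0.0409
```

The force dropped back to baseline, so the foot is past the balls. Next I feel for the seat.

```bash
python3 -m crank '[[[0,0,0.5],[0,0,0]],[[0,0,0.5],[0,0,0]]]' |grep -v eef
python3 -m crank '[[[0,0,0.5],[0,0,0]],[[0,0,0.5],[0,0,0]]]'|grep -v eef
python3 -m crank '[[[0,0,0.5],[0,0,0]],[[0,0,0.5],[0,0,0]]]'|grep -v eef
python3 -m crank '[[[0,0,0.5],[0,0,0]],[[0,0,0.5],[0,0,0]]]'|grep -v eef
```

```text
time: 14.03
tcp_pos: [0.4907, 0.2433, 0.1037]
wrist_force: [0.3, 0.2, -2.2]
width: 0.0406
time: 14.2
tcp_pos: [0.4907, 0.2433, 0.1033]
wrist_force: [0.2, 0.1, -0.6]
width: 0.0409
time: 14.37
tcp_pos: [0.4907, 0.2433, 0.1027]
wrist_force: [0.0, -0.2, -1.2]
width: 0.0407
time: 14.53
tcp_pos: [0.4907, 0.2433, 0.1022]
wrist_force: [0.8, -0.8, -0.9]
width: 0.0405
```

```bash
python3 -m crank '[[[0,0,0.5],[0,0,0]],[[0,0,0.5],[0,0,0]]]' |grep -v eef
python3 -m crank '[[[0,0,0.5],[0,0,0]],[[0,0,0.5],[0,0,0]]]'|grep -v eef
python3 -m crank '[[[0,0,0.5],[0,0,0]],[[0,0,0.5],[0,0,0]]]'|grep -v eef
python3 -m crank '[[[0,0,0.5],[0,0,0]],[[0,0,0.5],[0,0,0]]]'|grep -v eef
```

```text
time: 14.7
tcp_pos: [0.4907, 0.2433, 0.1017]
wrist_force: [-0.5, -0.0, -2.7]
width: 0.041
time: 14.87
tcp_pos: [0.4907, 0.2433, 0.1012]
wrist_force: [0.7, 0.0, -0.8]
width: 0.0406
time: 15.03
tcp_pos: [0.4907, 0.2433, 0.1007]
wrist_force: [-0.2, -0.5, -1.4]
width: 0.0406
time: 15.2
tcp_pos: [0.4907, 0.2433, 0.1002]
wrist_force: [-0.3, -0.4, -1.6]
width: 0.0405
```

```bash
python3 -m crank '[[[0,0,0.5],[0,0,0]],[[0,0,0.5],[0,0,0]]]' |grep -v eef
python3 -m crank '[[[0,0,0.5],[0,0,0]],[[0,0,0.5],[0,0,0]]]'|grep -v eef
python3 -m crank '[[[0,0,0.5],[0,0,0]],[[0,0,0.5],[0,0,0]]]'|grep -v eef
python3 -m crank '[[[0,0,0.5],[0,0,0]],[[0,0,0.5],[0,0,0]]]'|grep -v eef
```

```text
time: 15.37
tcp_pos: [0.4907, 0.2433, 0.0997]
wrist_force: [0.5, -0.1, -1.1]
width: 0.0407
time: 15.53
tcp_pos: [0.4907, 0.2433, 0.0992]
wrist_force: [0.7, 0.0, -0.7]
width: 0.0406
time: 15.7
tcp_pos: [0.4907, 0.2433, 0.0987]
wrist_force: [0.1, 1.1, -1.8]
width: 0.0408
time: 15.87
tcp_pos: [0.4907, 0.2433, 0.0982]
wrist_force: [0.2, -0.4, -1.6]
width: 0.041
```

```bash
python3 -m crank '[[[0,0,0.5],[0,0,0]],[[0,0,0.5],[0,0,0]]]' |grep -v eef
python3 -m crank '[[[0,0,0.5],[0,0,0]],[[0,0,0.5],[0,0,0]]]'|grep -v eef
python3 -m crank '[[[0,0,0.5],[0,0,0]],[[0,0,0.5],[0,0,0]]]'|grep -v eef
python3 -m crank '[[[0,0,0.5],[0,0,0]],[[0,0,0.5],[0,0,0]]]'|grep -v eef
```

```text
time: 16.03
tcp_pos: [0.4907, 0.2433, 0.0977]
wrist_force: [-0.1, -0.5, -1.4]
width: 0.0412
time: 16.2
tcp_pos: [0.4907, 0.2433, 0.0972]
wrist_force: [-0.6, -1.3, -1.0]
width: 0.0406
time: 16.37
tcp_pos: [0.4907, 0.2433, 0.0967]
wrist_force: [-0.8, 0.1, -0.2]
width: 0.041
time: 16.53
tcp_pos: [0.4907, 0.2433, 0.0962]
wrist_force: [-0.0, -1.0, -1.9]
width: 0.0409
```

```bash
python3 -m crank '[[[0,0,0.5],[0,0,0]],[[0,0,0.5],[0,0,0]]]' |grep -v eef
python3 -m crank '[[[0,0,0.5],[0,0,0]],[[0,0,0.5],[0,0,0]]]'|grep -v eef
python3 -m crank '[[[0,0,0.5],[0,0,0]],[[0,0,0.5],[0,0,0]]]'|grep -v eef
```

```text
time: 16.7
tcp_pos: [0.4907, 0.2433, 0.0957]
wrist_force: [-1.1, 0.8, -1.0]
width: 0.041
time: 16.87
tcp_pos: [0.4908, 0.2433, 0.0953]
wrist_force: [-0.0, 0.0, -1.1]
width: 0.0408
time: 17.03
tcp_pos: [0.4911, 0.2434, 0.0951]
wrist_force: [-0.5, -0.1, 0.7]
width: 0.0406
```

```bash
python3 -m crank '[[[0,0,0.4],[0,0,0]],[[0,0,0.4],[0,0,0]]]' |grep -v eef
python3 -m crank '[[[0,0,0.4],[0,0,0]],[[0,0,0.4],[0,0,0]]]'|grep -v eef
```

```text
time: 17.2
tcp_pos: [0.4912, 0.2434, 0.0949]
wrist_force: [-0.2, -0.1, 3.5]
width: 0.0412
time: 17.37
tcp_pos: [0.4915, 0.2434, 0.0948]
wrist_force: [0.6, 0.4, 5.1]
width: 0.0407
```

```bash
python3 -m crank '[[[0,0,0.4],[0,0,0]],[[0,0,0.4],[0,0,0]]]' |grep -v eef
python3 -m crank '[[[0,0,0.4],[0,0,0]],[[0,0,0.4],[0,0,0]],[[0,0,0.4],[0,0,0]]]'|grep -v eef
```

```text
time: 17.53
tcp_pos: [0.4917, 0.2435, 0.0947]
wrist_force: [1.5, -1.3, 5.5]
width: 0.0405
time: 17.78
tcp_pos: [0.4919, 0.2435, 0.0946]
wrist_force: [-0.5, -1.4, 8.1]
width: 0.0406
```

```bash
for i in 1; do python3 -m crank '[[[0,0,0.1],[0,0,0]],[[0,0,0.1],[0,0,0]],[[0,0,0.1],[0,0,0]],[[0,0,0.1],[0,0,0]]]' |grep -v eef; done
python3 -m crank '[[[0,0,0],[0,0,0]],[[0,0,0],[0,0,0]],[[0,0,0],[0,0,0]],[[0,0,0],[0,0,0]]]'|grep -v eef
python3 -m crank '[[[0,0,0],[0,0,0]],[[0,0,0],[0,0,0]],[[0,0,0],[0,0,0]],[[0,0,0],[0,0,0]]]'|grep -v eef
```

```text
time: 18.12
tcp_pos: [0.492, 0.2435, 0.0946]
wrist_force: [-0.7, -1.0, 9.5]
width: 0.0407
time: 18.45
tcp_pos: [0.492, 0.2435, 0.0946]
wrist_force: [0.7, -1.5, 8.7]
width: 0.0404
time: 18.78
tcp_pos: [0.4919, 0.2435, 0.0946]
wrist_force: [-0.6, -2.2, 8.0]
width: 0.0403
```

```bash
python3 -m crank '[[[0,0,0],[0,0,0]],[[0,0,0],[0,0,0]],[[0,0,0],[0,0,0]],[[0,0,-0.7],[0,0,0]],[[0,0,-1.3],[0,0,0]],[[0,0,-1.9],[0,0,0]],[[0,0,-1.9],[0,0,0]]]'|grep -v eef
python3 -m crank '[[[0,0,0],[0,0,0]],[[0,0,0],[0,0,0]],[[0,0,0],[0,0,0]],[[0,0,0],[0,0,0]],[[0,0,0],[0,0,0]]]' 0.09 20
python3 - <<'E'
from h import *
look('wrist');look('scene');look('top')
s=get_state();print(s['tcp_pos'],s['wrist_force'],s['width'])
w=load('wrist')['img'];sc=load('scene')
u,v=map(int,proj(sc,[.49,.243,.06]))
a=cv2.resize(w[180:360,220:400],(440,440),interpolation=cv2.INTER_CUBIC)
b=cv2.resize(sc['img'][v-40:v+40,u-40:u+40],(440,440),interpolation=cv2.INTER_CUBIC)
cv2.imwrite('pics/m6.png',np.hstack([a[:440],b]))
E
```

```text
time: 19.37
tcp_pos: [0.4906, 0.2432, 0.0948]
wrist_force: [0.0, 0.4, 2.0]
width: 0.0407
time: 19.78
tcp_pos: [0.4904, 0.2432, 0.0947]
eef_rot: [3.141, 0.001, -0.081]
wrist_force: [0.0, 0.2, -1.2]
width: 0.0468
[0.49066484 0.24329171 0.09490999] [-0.13049098  0.53199093 -0.79421616] 0.04652100725271186
```

View pics/m6.png

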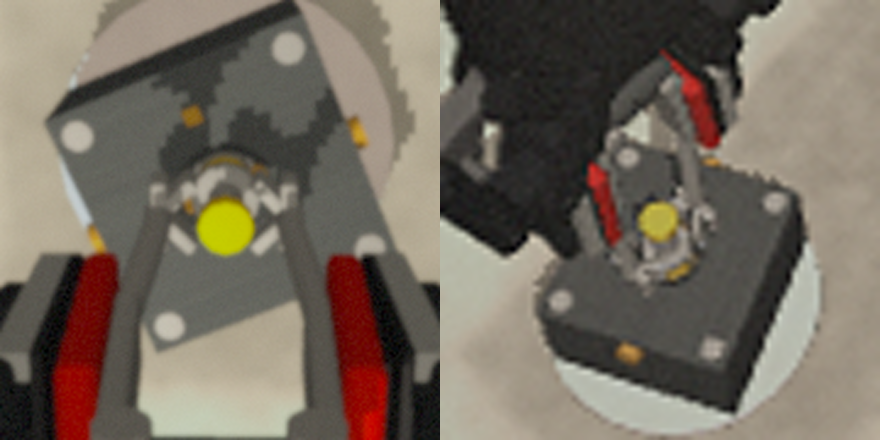

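Jaws are open and centred round the head, and the capsule sits deep in the well. Withdrawing, then carrying the tongs back towards the stand.

```bash
python3 -m crank '[[[0,0,-2],[0,0,0]],[[0,0,-5],[0,0,0]],[[0,0,-9],[0,0,0]],[[0,0,-13],[0,0,0]],[[0,0,-18],[0,0,0]],[[0,0,-25],[0,0,0]],[[0,0,-32],[0,0,0]],[[0,0,-36],[0,0,0]],[[0,0,-36],[0,0,0]],[[0,0,-36],[0,0,0]]]'|grep -v eef
python3 -m crank '[[[0.5,8,0],[0,0,0]],[[1.4,24,0],[0,0,0]],[[2.9,50,0],[0,0,0]],[[4.6,80,0],[0,0,0]],[[6.4,110,0],[0,0,0]],[[8.1,140,0],[0,0,0]],[[9.9,170,0],[0,0,0]],[[11.6,200,0],[0,0,0]],[[13.4,230,0],[0,0,0]],[[15.1,260,0],[0,0,0]],[[16.8,290,0],[0,0,0]],[[18.6,320,0],[0,0,0]],[[20.4,350,0],[0,0,0]],[[22.1,380,0],[0,0,0]],[[23.8,410,0],[0,0,0]],[[25.6,440,0],[0,0,0]],[[27,465,0],[0,0,0]],[[28.2,485,0],[0,0,0]],[[29,499,0],[0,0,0]],[[29.4,506,0],[0,0,0]]]'|grep -v eef
python3 -m crank '[[[0,0,0],[0,0,0]],[[0,0,0],[0,0,0]],[[0,0,0],[0,0,0]],[[0,0,0],[0,0,0]],[[0,0,0],[0,0,0]]]'
python3 - <<'E'
from h import *
look('wrist');look('scene');look('top')
print(totool([.4789,-.2633,.0575]))
w=load('wrist')['img'];sc=load('scene');t=load('top')
print(w.shape)
u,v=map(int,proj(sc,[.49,.243,.05]))
a=cv2.resize(w[160:400,210:410],(400,480),interpolation=cv2.INTER_CUBIC)
b=cv2.resize(sc['img'][v-30:v+30,u-25:u+25],(400,480),interpolation=cv2.INTER_CUBIC)
cv2.imwrite('pics/m7.png',np.hstack([a,b]))
E
```

```text
time: 20.77
tcp_pos: [0.4911, 0.2434, 0.1315]
wrist_force: [0.7, 1.0, -1.7]
width: 0.0466
time: 22.43
tcp_pos: [0.4784, -0.2652, 0.1305]
wrist_force: [0.2, -0.5, -0.8]
width: 0.0464
time: 22.85
tcp_pos: [0.4794, -0.2625, 0.131]
eef_rot: [-3.141, -0.0, -0.08]
wrist_force: [-0.3, 0.5, -2.1]
width: 0.0467
[-0.43568419  0.4009937  73.60158566]
(480, 640, 3)
```

View pics/m7.png

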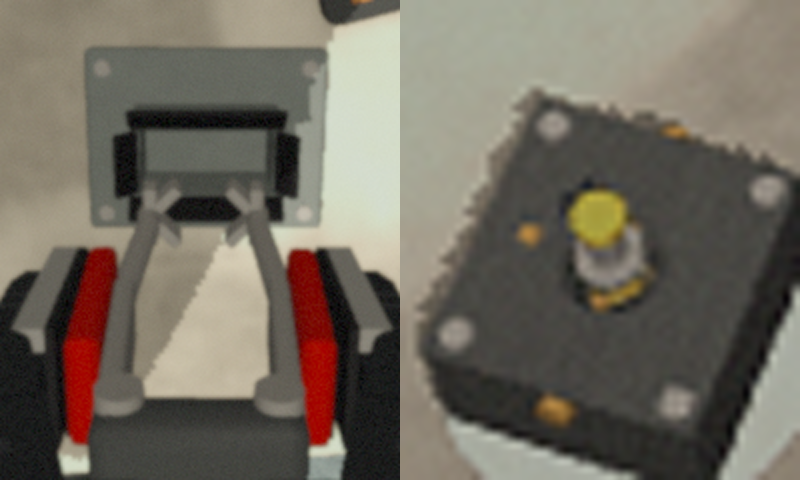

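The yellow capsule stands upright in the well. The jaws (crop column ~205) line up with the pocket centre (~207), so I lower the tongs in.

```bash
python3 -m crank '[[[-0.4,0.4,6],[0,0,0]],[[-0.4,0.4,15],[0,0,0]],[[-0.4,0.4,22],[0,0,0]],[[-0.4,0.4,28],[0,0,0]],[[-0.4,0.4,34],[0,0,0]],[[-0.4,0.4,38],[0,0,0]],[[-0.4,0.4,42],[0,0,0]],[[-0.4,0.4,46],[0,0,0]],[[-0.4,0.4,46],[0,0,0]]]'|grep -v eef
python3 -m crank '[[[0,0,4],[0,0,0]],[[0,0,8],[0,0,0]],[[0,0,12],[0,0,0]],[[0,0,16],[0,0,0]],[[0,0,20],[0,0,0]],[[0,0,23],[0,0,0]],[[0,0,25],[0,0,0]],[[0,0,25],[0,0,0]],[[0,0,25],[0,0,0]]]'|grep -v eef
```

```text
time: 23.75
tcp_pos: [0.4783, -0.2635, 0.0841]
wrist_force: [-1.4, -0.3, -1.6]
width: 0.0464
time: 24.5
tcp_pos: [0.4787, -0.2638, 0.0599]
wrist_force: [-0.8, 0.1, -0.2]
width: 0.0469
```

```bash
python3 -m crank '[[[0,0,0.7],[0,0,0]],[[0,0,1],[0,0,0]],[[0,0,1],[0,0,0]]]'|grep -v eef
python3 -m crank '[[[0,0,0.7],[0,0,0]],[[0,0,1],[0,0,0]],[[0,0,1],[0,0,0]]]'|grep -v eef
```

```text
time: 24.75
tcp_pos: [0.4789, -0.2639, 0.0591]
wrist_force: [-0.2, 0.2, -1.5]
width: 0.0464
time: 25.0
tcp_pos: [0.4787, -0.2638, 0.0579]
wrist_force: [0.8, -0.5, -0.6]
width: 0.0466
```

```bash
python3 -m crank '[[[0,0,0.5],[0,0,0]],[[0,0,0.5],[0,0,0]],[[0,0,0.5],[0,0,0]]]'|grep -v eef
python3 -m crank '[[[0,0,0.5],[0,0,0]],[[0,0,0.5],[0,0,0]],[[0,0,0.5],[0,0,0]]]'|grep -v eef
python3 -m crank '[[[0,0,0.5],[0,0,0]],[[0,0,0.5],[0,0,0]],[[0,0,0.5],[0,0,0]]]'|grep -v eef
```

```text
time: 25.25
tcp_pos: [0.4789, -0.2639, 0.0577]
wrist_force: [0.1, 0.4, -0.1]
width: 0.047
time: 25.5
tcp_pos: [0.4791, -0.2639, 0.0575]
wrist_force: [-1.0, -0.0, 4.8]
width: 0.0461
time: 25.75
tcp_pos: [0.4794, -0.2642, 0.0574]
wrist_force: [-0.1, 1.3, 6.7]
width: 0.0467
```

The tongs are on the pocket floor at the same height as before. I'll ease off, open and retreat.

```bash
python3 -m crank '[[[0,0,-0.6],[0,0,0]],[[0,0,-1],[0,0,0]],[[0,0,-1],[0,0,0]]]'|grep -v eef
python3 -m crank '[[[0,0,0],[0,0,0]],[[0,0,0],[0,0,0]],[[0,0,0],[0,0,0]],[[0,0,0],[0,0,0]]]' 0.25|grep -v eef
python3 -m crank '[[[0,0,0],[0,0,0]],[[0,0,0],[0,0,0]],[[0,0,0],[0,0,0]],[[0,0,0],[0,0,0]],[[0,0,0],[0,0,0]],[[0,0,0],[0,0,0]],[[0,0,0],[0,0,0]]]' 1|grep -v eef
python3 -m crank '[[[0,0,-6],[0,0,0]],[[0,0,-18],[0,0,0]],[[0,0,-35],[0,0,0]],[[0,0,-55],[0,0,0]],[[0,0,-80],[0,0,0]],[[0,0,-105],[0,0,0]],[[0,0,-130],[0,0,0]],[[0,0,-150],[0,0,0]],[[0,0,-160],[0,0,0]],[[0,0,-160],[0,0,0]],[[0,0,-160],[0,0,0]],[[0,0,-160],[0,0,0]]]'|grep -v eef
python3 - <<'E'
from h import *
look('wrist');look('scene');look('top')
w=load('wrist')['img'];t=load('top')['img'];sc=load('scene')
a=cv2.resize(w[140:340,200:420],(440,400),interpolation=cv2.INTER_CUBIC)
b=cv2.resize(sc['img'][140:400,220:440],(339,400),interpolation=cv2.INTER_CUBIC)
cv2.imwrite('pics/m8.png',np.hstack([a,b]))
E
```

```text
time: 26.0
tcp_pos: [0.4788, -0.264, 0.0575]
wrist_force: [0.1, -0.2, 2.0]
width: 0.0465
time: 26.33
tcp_pos: [0.4785, -0.2636, 0.0572]
wrist_force: [-2.1, -0.5, -0.2]
width: 0.0535
time: 26.92
tcp_pos: [0.4788, -0.2638, 0.0575]
wrist_force: [0.3, -0.1, 0.3]
width: 0.0853
time: 27.92
tcp_pos: [0.4781, -0.2633, 0.216]
wrist_force: [0.3, -0.7, -1.3]
width: 0.0853
```

Picture limit reached, so I'll check by numbers instead: red grip pixels in the wrist view against the initial view w0, and the coloured heads in the scene view.

```bash
python3 - <<'E'
from h import *
def red(im):
    h=cv2.cvtColor(im,cv2.COLOR_BGR2HSV); m=cv2.inRange(h,(0,150,60),(6,255,255))|cv2.inRange(h,(174,150,60),(180,255,255))
    n,_,s,c=cv2.connectedComponentsWithStats(m); return [(s[i].tolist(),c[i].round(1).tolist()) for i in range(1,n) if s[i][4]>40]
print(red(cv2.imread('pics/w0.png')));print(red(load('wrist')['img']))
def col(im,lo,hi):
    h=cv2.cvtColor(im,cv2.COLOR_BGR2HSV);m=cv2.inRange(h,lo,hi);n,_,s,c=cv2.connectedComponentsWithStats(m)
    return [(int(s[i][4]),c[i].round(1).tolist()) for i in range(1,n) if s[i][4]>12 and 230<c[i][0]<400 and 200<c[i][1]<380]
a=cv2.imread('pics/scene0.png');sc=load('scene')
for n,lo,hi in [('g',(50,120,50),(80,255,255)),('b',(100,120,80),(120,255,255)),('y',(23,150,100),(33,255,255))]: print(n,col(a,lo,hi),col(sc['img'],lo,hi))
print('y expected for bottom .020:',proj(sc,[.4903,.2429,.063]))
E
```

```text
[([278, 208, 10, 36, 284], [282.7, 225.9]), ([332, 208, 10, 35, 274], [336.5, 225.5])]
[([281, 208, 9, 35, 270], [284.9, 225.5]), ([333, 208, 10, 35, 266], [338.0, 225.1])]
g [(26, [337.0, 269.5])] [(26, [337.0, 269.5])]
b [(24, [351.5, 255.5])] [(26, [351.7, 255.5])]
y [(17, [365.1, 242.4])] [(37, [258.2, 339.8])]
y expected for bottom .020: (np.float64(258.7629945461166), np.float64(340.0635875243877))
```

The tongs are upright as at the start, blue and green haven't moved, and the yellow head is at the seated height. Handing in.

```bash
python3 -c "
from bench import *
print(get_state()['time'],job_done())"
```

```text
the job is handed in; nothing more can be done
28.0667 None
```

The job is done and handed in at 28.1 s of the 61 s allowed. I used only the tongs to move the yellow capsule from the rack into the source holder. It went past the sprung balls with about 3 to 4 N and met the seat at roughly 20 mm. I pressed it there with about 10 N for about 1 s and let it go. I then put the tongs back upright on the floor of their stand's pocket.

- **Yellow capsule:** in the last scene view its head is within 1 pixel of where it should be when seated.
- **Blue and green capsules:** both are within 0.2 pixel of their starting positions.
- **Tongs:** the red grips appear upright and open, within about 2 pixels of the first wrist view. The pocket floor was felt at the same height as when I picked them up.
- **Gripper:** it is open and well above everything, touching nothing.

The 12-picture limit ran out before the final view of the returned tongs, so these last checks are from image numbers, not by eye. None of the checks disagreed.

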